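# Weight a mended booklet under a pressing plate slid from its tray

### The job

Put the mended folding booklet, which waits between the brass corners of the pressing form, under pressure: from the two-lane tray push the longer aluminium plate out over the open front end until you can grip its sides, then lay it flat on the booklet inside the four corners. Set the beech block that lies beside the form lengthwise along the middle of the plate as the weight, and let go. Leave the shorter plate in its lane and the paste jar standing where it is.

Things in the scene. Friction and masses are not known exactly. Their poses are not given: they have to be found in the camera images.
- plate_tray: Fixed light-wood tray, 219 (x) x 150 (y) x 40 mm high, with two lanes along x. Origin on the table under the middle of the lanes. Lane centre lines at y = +35.5 and -35.5 mm; lanes 63 mm wide between rails 8 mm wide that rise 10 mm above the lane floor, so no finger fits beside a plate in a lane. Level lane floors, 24 mm above the table, run from the open front x = -105 to the back wall x = +104 mm.
- tray_front (a point): Middle of the tray's open front edge, at lane-floor height (24 mm above the table), axes as the tray's. In front of it (towards -x of the tray) the floor ends and the space down to the table is free. At the start the longer plate's front end lies 8 to 22 mm behind this edge, and behind the plate 47 mm or more of the lane is empty: room for shut fingers to go down to the lane floor and push.
- long_plate: The longer of two loose flat aluminium plates, 140 (x) x 60 (y) x 4 mm thick, about 90 g. Origin: centre of its underside; x along its length, z up. It starts flat on the floor of one of the tray's two lanes (either one), its length along the lane.
- short_plate: The shorter aluminium plate, 96 (x) x 60 (y) x 4 mm, about 62 g, flat in the tray's other lane; it stays there. Origin: centre of its underside, x along its length.
- pressing_form: Fixed pressing form: plywood base 190 (x) x 104 (y) x 18 mm, origin at the centre of its underside; booklet and plate lie with their length along its x. Four brass corner angles on it leave 146 x 66 mm for the plate (3 mm clear all round), upright to 42 mm above the table, then flared outwards to 51 mm. They cover the long sides only beyond x = +-60 mm; between, fingers have room down to 18 mm.
- form_seat (a point): Centre of the booklet's top face as it lies in the form, 34 mm above the table, axes as the form's: here the centre of the plate's underside must come to rest. Low steps inside the brass corners (tops 30 mm above the table) keep the booklet in place.
- booklet: Loose folding booklet with dark blue boards, 132 (x) x 52 (y) x 16 mm thick, about 120 g, lying in the pressing form between the steps (1.5 mm clearance). Origin: centre of its underside. Its top is 34 mm above the table, 4 mm above the steps; the longer plate overlaps it by 4 mm all round.
- press_block: Loose plain beech pressing block lying on the table between the form and the white light pad, 40 (x) x 120 (y) x 25 mm high, about 75 g. Origin: centre of its underside; its length is its y axis.
- paste_jar: White paste jar with a lid, 66 mm across, 67 mm high, standing loose beyond the form and tray. Origin: centre of its underside. It stays where it stands.
There are look-alikes about, which are no part of the job. Of the things that look like the booklet, the larger one is meant.

How it is judged:
By the outcome, as a careful person would: the job done as asked, in the order asked, and still so for the second after the job is handed in, with the robot touching nothing.
It also fails if it takes over 70 s, if anything falls off the work surface, if the arm or the gripper's body presses on something with over 40 N, if the wrist force passes 120 N, or if a joint passes its speed limit or range.

### The arm

A 6-joint arm with a two-finger parallel gripper is mounted at the origin on a cart in front of the work surface, level with it; the furniture and walls round the work are solid. World frame = base frame: x ahead of the robot, y to its left, z up, the work surface at z = 0. Lengths are in mm, angles in rad, forces in N, time in s.
With the tool pointing down it reaches from about 350 to 775 mm from the base axis. Payload 7.3 kg.
Tool frame: the origin (TCP) lies between the finger pads; the fingertips stand 25 mm ahead of it and the grasp point (between the pads) lies 6 mm ahead of it; z points along the fingers, y is the line along which they close (so a half turn about z gives the same grasp; the last joint's range is limited). The gripper opens to 92 mm and grips with 3 to 60 N. Pads are 19 mm wide; open, the fingers measure 130 mm over their backs; the gripper's body (75 mm by 190 mm) begins 47 mm behind the grasp point.
Start: joints at [1.121, 0.342, 1.524, -0, 1.275, -0.146], TCP at [157.037, 500.981, 251.741] pointing down, gripper open.
Joint ranges: [-2.53, 2.53], [-0.77, 2.02], [0.04, 2.7], [-1, 4.14], [0.28, 2.66], [-3.11, 3.11]. Speed limits (rad/s): [2.57, 2.57, 3.14, 3.14, 3.14, 3.14].

### API

Orientations are given as [roll, pitch, yaw] about the fixed x, y, z axes, in that order (R = Rz(yaw) Ry(pitch) Rx(roll)).
In Python, from plant import bot gives the robot as it stands.
- The arm moves only by the tool play_rows, never from a script. Its argument "commands" is a list of rows, each an object of numbers: "x", "y", "z": the shift along the tool's x, y, z in m; "twist": the turn about the tool's z in degrees. In form: [{"x": .., "y": .., "z": .., "twist": ..}, ...]. A call has exactly 8 rows; each row is the pose to reach, as a shift and turn from the pose commanded when the call began, along the tool's axes at that moment; what a row does not reach only later rows make up. A row lasts 1/10 s, in which the tool goes at most 50 mm and 8.59 degrees, less where a joint would pass 70% of its speed; a pose out of reach is approached as far as the arm can. A call with a gripper value outside its range is refused whole. "jaw" is the closure, from 0 (fully open) to 1 (shut), set as the call begins (left out, the last holds). The fingers move at their own pace and stop on an object; the grip force is fixed at half the most. Time passes only in rows, so rows that repeat a pose let the fingers close, or fill a call up. It gives the time, the measured TCP pose, the force, the opening and the grip force at its end, in the units of the state.
- bot.get_obs(): the state, without advancing time (a new reading comes with each control period).
- bot.capture(name): name is "side" or "top" or "wrist"; returns a dict with "pixels" (384x512x3 uint8, red, green, blue), "fx", "fy", "cx", "cy" (pixels), "k1" (the pictures are not rectified: a ray, as slopes to the right and down, at radius r is drawn at 1 + k1 r^2 times it, then the intrinsics apply), "eye" and "rotation" of the camera in the world. Camera axes: x right, y down, z forward; pixel columns grow to the right and rows downward; lengths in mm; the calibration is good to about 2 mm. A picture is of the moment at which its call begins. There is no depth.
- bot.close_job(): hands the job in; it is judged then, once.
The state is a dict: "time": time; "joint_positions": joint angles; "dq": joint speeds; "tau": joint torques, N m; "tool_pos": TCP position; "tcp_rot": TCP orientation; "contact_force": force on the tool from outside, world axes, zero at the start; "moment": the same for the moment, N m; "grip_width": finger opening in mm; "finger_force": force on a finger pad.
Only numpy, scipy, OpenCV 4.12 (cv2) and the standard library are available. Lean on these libraries where they do the work, as an engineer would, in place of code of your own. Each camera call takes 0.05 s, during which the arm holds its last target. There are 200 camera calls.

## Working session

There is one attempt and no reset: what is moved stays moved. The work goes in short steps, Python scripts to look and compute and a tool call to move; the robot and the scene stay as the last step left them, time stands still between calls to the robot, and variables do not carry over. Pictures are saved under pics/ and viewed, at most 10 in all, crops included, and the job is handed in when it is done.

Besides the shell and the picture viewer there is one more tool, called after ">>>" by a JSON object that holds its "fn" and its "kwargs". play_rows: Moves the arm, as the interface text tells. Its arguments: {"type":"object","properties":{"commands":{"type":"array"},"jaw":{"type":"number"}},"required":["commands"]}

```bash
mkdir -p pics; ls; python3 - <<'E'
from plant import bot
import cv2
o=bot.get_obs(); print({k:(o[k]) for k in('time','tool_pos','tcp_rot','grip_width','contact_force')})
for n in('top','side'):
    c=bot.capture(n); cv2.imwrite(f'pics/{n}0.png',c['pixels'][:,:,::-1]); print(n,c['fx'],c['fy'],c['cx'],c['cy'],c['k1'],c['eye'],c['rotation'])
E
```

```text
pics
{'time': 0.0, 'tool_pos': array([156.87749681, 500.63201116, 251.06747227]), 'tcp_rot': array([-3.14014379e+00, -1.74851801e-04,  2.83780893e+00]), 'grip_width': 91.72521533487617, 'contact_force': array([-0.29008881,  0.27156725,  0.54529771])}
top 464.27772837652975 464.27772837652975 256.1537692449713 186.83791205056806 -0.08525433428407246 [ 334.07910879   -2.8975842  1195.3337824 ] [-2.93735686  0.00451564 -1.55968764]
side 377.2483937723591 377.2483937723591 254.69840033354603 195.59873747627256 -0.06600519642680361 [334.53166639 725.30750913 419.57879807] [-2.02631167  0.02342111 -2.83928155]
```

View pics/top0.png

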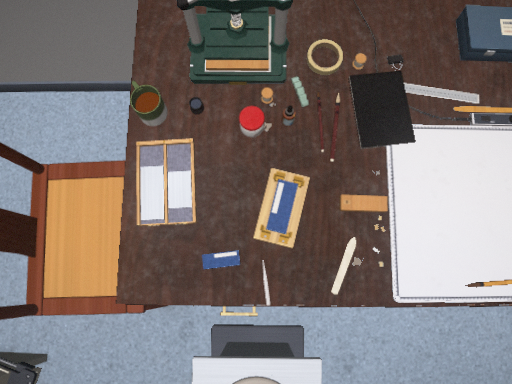

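View pics/side0.png

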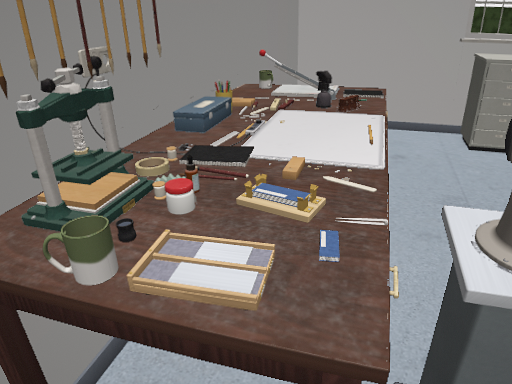

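The top view shows the tray at about (166,182), the form at (282,208), the block at (364,203) and the jar at (252,121). I'll zoom in for edges.

```bash
cat > h.py <<'E'
import numpy as np, cv2
from scipy.spatial.transform import Rotation as R
from plant import bot
def cam(c):
    K=np.array([[c['fx'],0,c['cx']],[0,c['fy'],c['cy']],[0,0,1]]); return K,np.array([c['k1'],0,0,0,0.]),R.from_euler('xyz',c['rotation']).as_matrix(),np.array(c['eye'])
def unproj(c,px,z):
    K,d,M,e=cam(c); px=np.array(px,float).reshape(-1,1,2)
    p=cv2.undistortPoints(px,K,d)[:,0]; r=np.c_[p,np.ones(len(p))]@M.T
    return e+r*((z-e[2])/r[:,2])[:,None]
def proj(c,P):
    K,d,M,e=cam(c); P=(np.array(P,float).reshape(-1,3)-e)@M
    return cv2.projectPoints(P,np.zeros(3),np.zeros(3),K,d)[0][:,0]
E
python3 - <<'E'
from h import *
c=bot.capture('top'); im=c['pixels'][:,:,::-1].copy()
a=im[130:235,125:210]; b=im[160:255,245:400]
cv2.imwrite('pics/a.png',cv2.resize(a,None,fx=5,fy=5,interpolation=cv2.INTER_CUBIC))
cv2.imwrite('pics/b.png',cv2.resize(b,None,fx=5,fy=5,interpolation=cv2.INTER_CUBIC))
print(unproj(c,[[166,182],[282,208],[364,203],[252,121]],30).round())
E
```

```text
[[ 586.  238.   30.]
 [ 521.  -61.   30.]
 [ 536. -271.   30.]
 [ 753.   18.   30.]]
```

View pics/a.png

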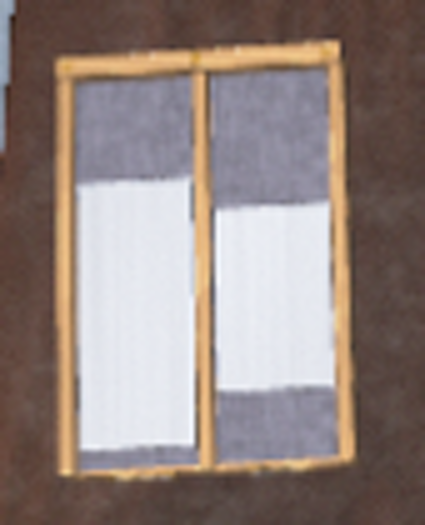

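View pics/b.png

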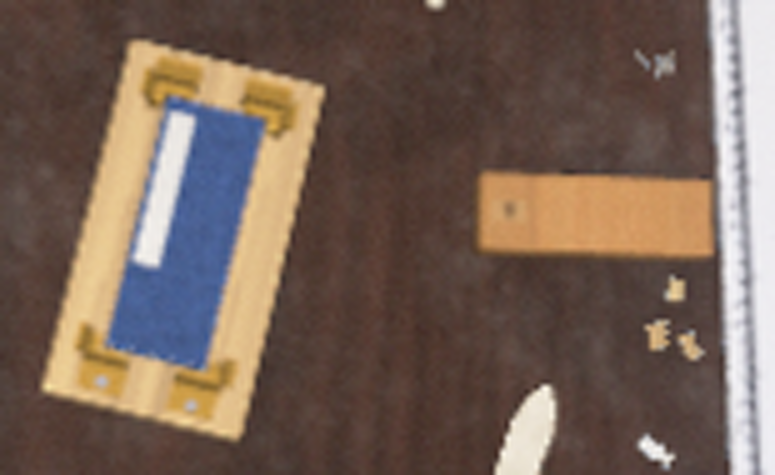

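```bash
cat >> h.py <<'E'
from scipy.optimize import least_squares
def fit(c,model,px,g):
    model=np.array(model,float)
    def w(p): 
        cs,s=np.cos(p[2]),np.sin(p[2]); return np.c_[p[0]+cs*model[:,0]-s*model[:,1],p[1]+s*model[:,0]+cs*model[:,1],model[:,2]]
    r=least_squares(lambda p:(proj(c,w(p))-px).ravel(),g,x_scale=[100,100,1])
    return r.x, np.abs(r.fun).max()
def box(l,w,z): return [[l/2,w/2,z],[l/2,-w/2,z],[-l/2,-w/2,z],[-l/2,w/2,z]]
E
cat > m.py <<'E'
from h import *
c=bot.capture('top')
A=lambda q:np.array(q)/5+[124.6,129.6]; B=lambda q:np.array(q)/5+[244.6,159.6]
S=lambda n,m,q,g:print(n,*(lambda r:(r[0][:2].round(1),np.degrees(r[0][2]).round(2),r[1].round(2)))(fit(c,m,q,g)))
S('tray',[[114,75,40],[114,-75,40],[-105,-75,34],[-105,75,34]],A([[57,58],[340,42],[353,461],[60,474]]),[580,238,0])
S('long',box(140,60,28),A([[77,184],[191,179],[195,445],[80,450]]),[580,270,0])
S('short',box(96,60,28),A([[215,207],[330,204],[334,387],[216,390]]),[580,200,0])
S('form',box(190,104,18),B([[130,40],[325,90],[240,440],[42,388]]),[520,-60,-.24])
S('booklet',box(132,52,34),B([[167,97],[268,122],[208,368],[107,345]]),[520,-60,-.24])
S('block',box(40,120,25),B([[480,172],[713,180],[713,257],[478,250]]),[530,-270,0])
E
python3 m.py
```

```text
tray [583.3 238.9] 3.65 0.29
long [559.  273.9] 3.85 0.24
short [568.5 202.7] 2.99 0.22
form [525.8 -60.7] -13.81 0.68
booklet [525.8 -61.4] -13.39 0.45
block [ 538.1 -271.7] -1.49 0.38
```

```bash
cat >> h.py <<'E'
import json,os
def st(): return json.load(open('st.json')) if os.path.exists('st.json') else [157.037,500.981,251.741,2.8378]
def played(x=0,y=0,z=0,t=0):
    p=st(); a=p[3]; x,y,z=1e3*x,1e3*y,1e3*z
    p=[p[0]+x*np.cos(a)+y*np.sin(a),p[1]+x*np.sin(a)-y*np.cos(a),p[2]-z,a-np.radians(t)]; json.dump(p,open('st.json','w'))
    o=bot.get_obs(); print('cmd',np.round(p,3),'meas',np.round(o['tool_pos'],1),o['tcp_rot'].round(3),'t',round(o['time'],2),'F',o['contact_force'].round(1),'w',round(o['grip_width'],1),'gf',np.round(o['finger_force'],1))
def need(x,y,z,yaw):
    p=st(); a=p[3]; d=np.array([x-p[0],y-p[1]])/1e3
    print('need x %.4f y %.4f z %.4f twist %.2f'%(d@[np.cos(a),np.sin(a)],d@[np.sin(a),-np.cos(a)],(p[2]-z)/1e3,np.degrees((a-yaw+np.pi)%(2*np.pi)-np.pi)))
def loc(o,q):  # local (x,y) in frame o=(x,y,yawdeg) -> world
    t=np.radians(o[2]); return o[0]+np.cos(t)*q[0]-np.sin(t)*q[1], o[1]+np.sin(t)*q[0]+np.cos(t)*q[1]
TRAY=(583.3,238.9,3.65); FORM=(525.8,-60.9,-13.6)
E
python3 -c "
from h import *
need(*loc(TRAY,(76,35.5)),200,np.pi+np.radians(3.65))"
```

```text
need x -0.5433 y -0.0621 z 0.0517 twist -21.06
```

>>> {"fn": "play_rows", "kwargs": {"commands": [{"x": -0.04,"y": -0.005,"z": 0,"twist": -3},{"x": -0.085,"y": -0.01,"z": 0,"twist": -6},{"x": -0.13,"y": -0.015,"z": 0,"twist": -9},{"x": -0.175,"y": -0.02,"z": 0,"twist": -12},{"x": -0.22,"y": -0.025,"z": 0,"twist": -15},{"x": -0.265,"y": -0.03,"z": 0,"twist": -18},{"x": -0.31,"y": -0.035,"z": 0,"twist": -21.06},{"x": -0.35,"y": -0.04,"z": 0,"twist": -21.06}], "jaw": 1}}

```text
time: 1.0
tool_pos: [480.9, 356.8, 251.5]
tcp_rot: [-3.141, -0.0, -3.077]
contact_force: [0.3, 0.4, 0.0]
grip_width: 32.2
finger_force: 0.0
```

```bash
python3 -c "
from h import *
played(-.35,-.04,0,-21.06)
need(*loc(TRAY,(76,35.5)),200,np.pi+np.radians(3.65))"
```

```text
cmd [479.044 358.113 251.741   3.205] meas [480.9 356.8 251.5] [-3.141 -0.    -3.077] t 1.0 F [0.3 0.4 0. ] w 32.2 gf 0.0
need x -0.1724 y -0.0901 z 0.0517 twist 0.00
```

>>> {"fn": "play_rows", "kwargs": {"commands": [{"x": -0.03,"y": -0.015,"z": 0.01,"twist": 0},{"x": -0.065,"y": -0.035,"z": 0.02,"twist": 0},{"x": -0.1,"y": -0.05,"z": 0.03,"twist": 0},{"x": -0.135,"y": -0.07,"z": 0.04,"twist": 0},{"x": -0.16,"y": -0.082,"z": 0.05,"twist": 0},{"x": -0.1724,"y": -0.0901,"z": 0.052,"twist": 0},{"x": -0.1724,"y": -0.0901,"z": 0.052,"twist": 0},{"x": -0.1724,"y": -0.0901,"z": 0.052,"twist": 0}]}}

```text
time: 1.8
tool_pos: [656.4, 279.3, 199.3]
tcp_rot: [3.141, -0.001, -3.078]
contact_force: [-0.5, 0.1, 0.1]
grip_width: 0.3
finger_force: 0.0
```

```bash
python3 -c "
from h import *
played(-.1724,-.0901,.052,0)
c=bot.capture('wrist'); print({k:c[k] for k in c if k!='pixels'}); cv2.imwrite('pics/w1.png',c['pixels'][:,:,::-1])
for i in range(3):
  bot.capture('top'); print(bot.get_obs()['tool_pos'])
"
```

```text
cmd [656.836 279.183 199.741   3.205] meas [656.4 279.3 199.3] [ 3.141e+00 -1.000e-03 -3.078e+00] t 1.8 F [-0.5  0.1  0.1] w 0.3 gf 0.0
{'fx': 338.10349322728547, 'fy': 338.10349322728547, 'cx': 253.8481224119867, 'cy': 196.22598908581315, 'k1': -0.07386592959678845, 'eye': array([573.09866013, 272.45997184, 332.17833563]), 'rotation': array([ 2.83207259e+00, -6.04961937e-04,  1.63313168e+00])}
[656.01799517 280.03696222 200.27976566]
[656.02770012 280.18255305 200.49004618]
[656.09419001 280.12463784 200.55440692]
```

View pics/w1.png

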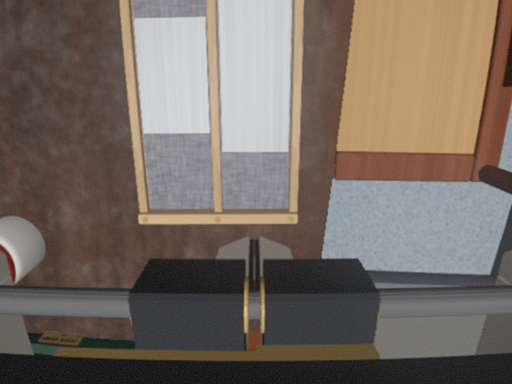

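The wrist view shows the long plate's back end at row ~152 (cols 222–289) and the back wall at row ~214; the shut fingers sit at col ~254, on the lane's middle.

```bash
python3 -c "
from h import *
c=bot.capture('wrist')
print(unproj(c,[[222,152],[289.5,152]],28).round(1), unproj(c,[[138.5,224],[298,224]],40).round(1))
for q in ([48,65.5,28],[48,5.5,28]): print(proj(c,[*loc(TRAY,q),q[2]]))
for q in ([114,75,40],[114,-75,40]): print(loc(TRAY,q),proj(c,[*loc(TRAY,q),q[2]]))
need(*loc(TRAY,(76,35.5)),52,np.pi+np.radians(3.65))
"
```

```text
[[630.1 247.9  28. ]
 [626.2 309.3  28. ]] [[701.1 172.4  40. ]
 [691.4 322.4  40. ]]
[[287.20638354 152.75532865]]
[[221.44434345 152.74838703]]
(np.float64(692.2941492219834), np.float64(321.00527044822394)) [[296.40654532 224.82835845]]
(np.float64(701.8433649417254), np.float64(171.3095374457838)) [[137.41094397 224.62131108]]
need x -0.0000 y -0.0000 z 0.1477 twist 0.00
```

>>> {"fn": "play_rows", "kwargs": {"commands": [{"z": 0.03},{"z": 0.06},{"z": 0.09},{"z": 0.11},{"z": 0.125},{"z": 0.135},{"z": 0.143},{"z": 0.146}]}}

```text
invalid input at $.commands[0]: expected keys x, y, z, twist
```

>>> {"fn": "play_rows", "kwargs": {"commands": [{"x": 0,"y": 0.0005,"z": 0.03,"twist": 0},{"x": 0,"y": 0.0005,"z": 0.06,"twist": 0},{"x": 0,"y": 0.0005,"z": 0.09,"twist": 0},{"x": 0,"y": 0.0005,"z": 0.11,"twist": 0},{"x": 0,"y": 0.0005,"z": 0.125,"twist": 0},{"x": 0,"y": 0.0005,"z": 0.136,"twist": 0},{"x": 0,"y": 0.0005,"z": 0.143,"twist": 0},{"x": 0,"y": 0.0005,"z": 0.147,"twist": 0}]}}

```text
time: 2.85
tool_pos: [657.0, 279.9, 52.8]
tcp_rot: [3.141, 0.001, -3.078]
contact_force: [-0.3, -0.6, 0.1]
grip_width: 0.4
finger_force: 0.0
```

```bash
python3 -c "
from h import *
played(0,.0005,.147,0)
for i in range(2):
  bot.capture('top'); o=bot.get_obs(); print(o['tool_pos'],o['contact_force'])
"
```

```text
cmd [656.804 279.682  52.741   3.205] meas [657.  279.9  52.8] [ 3.141e+00  1.000e-03 -3.078e+00] t 2.85 F [-0.3 -0.6  0.1] w 0.4 gf 0.0
[656.80670785 279.75622847  52.38812395] [-0.44060802 -0.028503   -0.03265382]
[656.93155572 279.75455278  52.90351538] [ 0.40038803 -0.17029896  0.23516955]
```

>>> {"fn": "play_rows", "kwargs": {"commands": [{"x": 0,"y": 0,"z": 0.0012,"twist": 0},{"x": 0.003,"y": 0,"z": 0.002,"twist": 0},{"x": 0.008,"y": 0,"z": 0.002,"twist": 0},{"x": 0.014,"y": 0,"z": 0.002,"twist": 0},{"x": 0.02,"y": 0,"z": 0.002,"twist": 0},{"x": 0.027,"y": 0,"z": 0.002,"twist": 0},{"x": 0.034,"y": 0,"z": 0.002,"twist": 0},{"x": 0.041,"y": 0,"z": 0.002,"twist": 0}]}}

```text
time: 3.75
tool_pos: [615.3, 277.1, 50.9]
tcp_rot: [3.141, 0.0, -3.078]
contact_force: [0.9, 0.2, 0.7]
grip_width: 0.6
finger_force: 0.4
```

```bash
python3 -c "
from h import *
played(.041,0,.002,0)
c=bot.capture('top'); cv2.imwrite('pics/t2.png',cv2.resize(c['pixels'][130:260,110:220,::-1],None,fx=4,fy=4,interpolation=cv2.INTER_CUBIC))
"
```

```text
cmd [615.888 277.07   50.741   3.205] meas [615.3 277.1  50.9] [ 3.141  0.    -3.078] t 3.75 F [0.9 0.2 0.7] w 0.6 gf 0.4
```

View pics/t2.png

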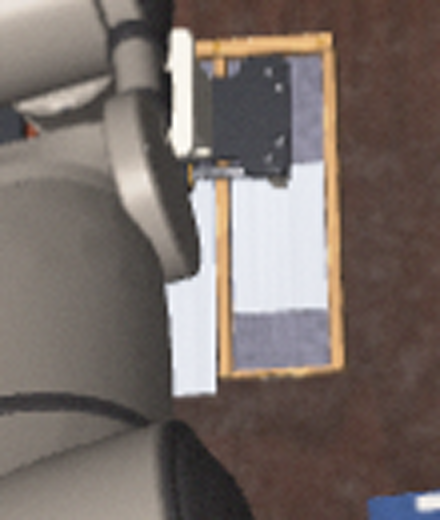

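The plate now hangs over the front: its right front corner is at crop (216,395) → image (163.6,228.4).

```bash
python3 -c "
from h import *
c=bot.capture('top')
p=unproj(c,[[163.6,228.4]],28)[0]; t=np.radians(3.65); d=p[:2]-TRAY[:2]; print(p,d@[np.cos(t),np.sin(t)],d@[-np.sin(t),np.cos(t)])
p=st(); d=np.array(p[:2])-TRAY[:2]; print(d@[np.cos(t),np.sin(t)],d@[-np.sin(t),np.cos(t)])
"
```

```text
[465.88157081 238.33513957  28.        ] -117.21621200211955 6.9113114263306565
34.95138863017683 36.01751172876823
```

>>> {"fn": "play_rows", "kwargs": {"commands": [{"x": 0.006,"y": 0,"z": 0,"twist": 0},{"x": 0.013,"y": 0,"z": 0,"twist": 0},{"x": 0.02,"y": 0,"z": 0,"twist": 0},{"x": 0.027,"y": 0,"z": 0,"twist": 0},{"x": 0.034,"y": 0,"z": 0,"twist": 0},{"x": 0.04,"y": 0,"z": 0,"twist": 0},{"x": 0.044,"y": 0,"z": 0,"twist": 0},{"x": 0.047,"y": 0,"z": 0,"twist": 0}]}}

```text
time: 4.65
tool_pos: [568.7, 274.1, 50.8]
tcp_rot: [3.142, 0.0, -3.078]
contact_force: [1.4, 0.4, 0.5]
grip_width: 0.5
finger_force: 0.6
```

```bash
python3 -c "
from h import *
played(.047,0,0,0)
c=bot.capture('wrist'); cv2.imwrite('pics/w3.png',c['pixels'][:,:,::-1])
"
```

```text
cmd [568.983 274.074  50.741   3.205] meas [568.7 274.1  50.8] [ 3.142  0.    -3.078] t 4.65 F [1.4 0.4 0.5] w 0.5 gf 0.6
```

View pics/w3.png

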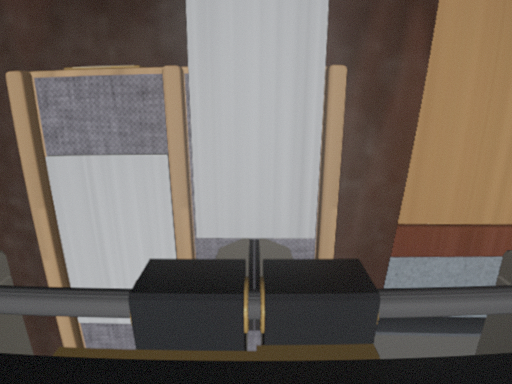

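Plate is straight in the lane; back end at row 238, cols 197–318.

```bash
python3 -c "
from h import *
c=bot.capture('wrist')
P=unproj(c,[[196.5,238],[319,238],[188,0],[327,0]],28)
t=np.radians(3.65); d=P[:,:2]-TRAY[:2]; print(P.round(1),d@[np.cos(t),np.sin(t)],d@[-np.sin(t),np.cos(t)])
need(*loc(TRAY,(-120,36)),110,np.pi+np.radians(3.65))
"
```

```text
[[558.6 242.9  28. ]
 [554.7 304.6  28. ]
 [450.5 237.6  28. ]
 [446.8 295.5  28. ]] [ -24.41644092  -24.33406274 -132.61147557 -132.61910038] [ 5.57877765 67.42911892  7.11920972 65.19573396]
need x 0.1080 y -0.0000 z -0.0593 twist 0.00
```

>>> {"fn": "play_rows", "kwargs": {"commands": [{"x": -0.002,"y": 0,"z": -0.01,"twist": 0},{"x": -0.002,"y": 0,"z": -0.03,"twist": 0},{"x": 0.01,"y": 0,"z": -0.045,"twist": 0},{"x": 0.035,"y": 0,"z": -0.055,"twist": 0},{"x": 0.06,"y": 0,"z": -0.06,"twist": 0},{"x": 0.085,"y": 0,"z": -0.06,"twist": 0},{"x": 0.1,"y": 0,"z": -0.06,"twist": 0},{"x": 0.108,"y": 0,"z": -0.06,"twist": 0}], "jaw": 0}}

```text
time: 5.55
tool_pos: [460.3, 267.2, 111.4]
tcp_rot: [3.142, -0.0, -3.077]
contact_force: [-0.7, -0.4, 0.0]
grip_width: 59.6
finger_force: 0.0
```

>>> {"fn": "play_rows", "kwargs": {"commands": [{"x": 0,"y": 0,"z": 0,"twist": 0},{"x": 0,"y": 0,"z": 0,"twist": 0},{"x": 0,"y": 0,"z": 0.01,"twist": 0},{"x": 0,"y": 0,"z": 0.025,"twist": 0},{"x": 0,"y": 0,"z": 0.04,"twist": 0},{"x": 0,"y": 0,"z": 0.055,"twist": 0},{"x": 0,"y": 0,"z": 0.068,"twist": 0},{"x": 0,"y": 0,"z": 0.0747,"twist": 0}]}}

```text
time: 6.35
tool_pos: [460.9, 266.9, 34.2]
tcp_rot: [-3.141, -0.002, -3.078]
contact_force: [-0.4, 1.2, 0.2]
grip_width: 92.1
finger_force: 0.0
```

>>> {"fn": "play_rows", "kwargs": {"commands": [{"x": 0,"y": 0,"z": 0,"twist": 0},{"x": 0,"y": 0,"z": 0,"twist": 0},{"x": 0,"y": 0,"z": 0,"twist": 0},{"x": 0,"y": 0,"z": 0,"twist": 0},{"x": 0,"y": 0,"z": 0,"twist": 0},{"x": 0,"y": 0,"z": 0,"twist": 0},{"x": 0,"y": 0,"z": 0,"twist": 0},{"x": 0,"y": 0,"z": 0,"twist": 0}], "jaw": 1}}

```text
time: 7.15
tool_pos: [461.5, 267.4, 36.4]
tcp_rot: [3.141, 0.001, -3.078]
contact_force: [-0.3, 0.5, 3.2]
grip_width: 59.3
finger_force: 30.0
```

```bash
python3 -c "
from h import *
played(.108,0,-.06); played(0,0,.0747)
c=bot.capture('wrist'); cv2.imwrite('pics/w4.png',c['pixels'][:,:,::-1])
"
```

```text
cmd [461.203 267.191 110.741   3.205] meas [461.5 267.4  36.4] [ 3.141e+00  1.000e-03 -3.078e+00] t 7.15 F [-0.3  0.5  3.2] w 59.3 gf 30.0
cmd [461.203 267.191  36.041   3.205] meas [461.5 267.4  36.4] [ 3.141e+00  1.000e-03 -3.078e+00] t 7.15 F [-0.3  0.5  3.2] w 59.3 gf 30.0
```

View pics/w4.png

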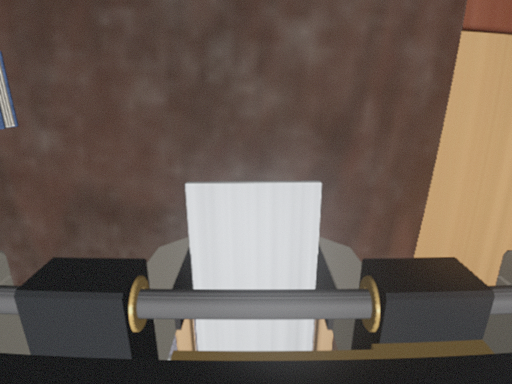

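The plate is gripped square; its front end is at row 182, cols 186–321.

```bash
python3 -c "
from h import *
c=bot.capture('wrist'); P=unproj(c,[[186.5,182],[321,182],[192,262],[317,262]],28); p=st(); a=p[3]
d=P[:,:2]-p[:2]; print(P.round(1),'toolx',d@[np.cos(a),np.sin(a)],'tooly',d@[np.sin(a),-np.cos(a)])
"
```

```text
[[418.6 233.9  28. ]
 [414.9 292.1  28. ]
 [457.5 236.4  28. ]
 [453.8 295.1  28. ]] toolx [44.65922158 44.57965127  5.6921033   5.59493233] tooly [-30.55435089  27.7841092  -30.46941999  28.31295431]
```

>>> {"fn": "play_rows", "kwargs": {"commands": [{"x": 0,"y": 0,"z": -0.005,"twist": 0},{"x": 0,"y": 0,"z": -0.015,"twist": 0},{"x": 0,"y": 0,"z": -0.03,"twist": 0},{"x": 0,"y": 0,"z": -0.05,"twist": 0},{"x": 0,"y": 0,"z": -0.07,"twist": 0},{"x": 0,"y": 0,"z": -0.09,"twist": 0},{"x": 0,"y": 0,"z": -0.1,"twist": 0},{"x": 0,"y": 0,"z": -0.1,"twist": 0}]}}

```text
time: 8.05
tool_pos: [461.8, 267.4, 137.5]
tcp_rot: [3.141, 0.003, -3.078]
contact_force: [0.3, -0.2, -1.0]
grip_width: 59.2
finger_force: 30.0
```

```bash
python3 -c "
from h import *
played(0,0,-.1)
c=bot.capture('wrist'); s=bot.capture('side'); cv2.imwrite('pics/w5.png',np.hstack([cv2.resize(c['pixels'],(400,300)),cv2.resize(s['pixels'],(400,300))])[:,:,::-1])
"
```

```text
cmd [461.203 267.191 136.041   3.205] meas [461.8 267.4 137.5] [ 3.141e+00  3.000e-03 -3.078e+00] t 8.05 F [ 0.3 -0.2 -1. ] w 59.2 gf 30.0
```

View pics/w5.png

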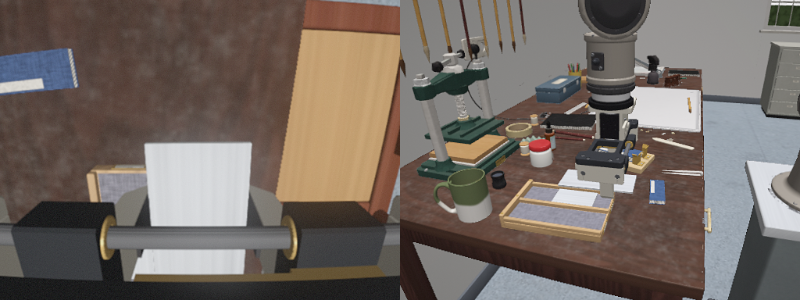

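```bash
python3 -c "
from h import *
need(*loc(FORM,(125,0)),190,np.pi+np.radians(-13.6))"
```

```text
need x -0.1629 y -0.3686 z -0.0540 twist 17.25
```

>>> {"fn": "play_rows", "kwargs": {"commands": [{"x": -0.01,"y": -0.02,"z": -0.02,"twist": 1},{"x": -0.025,"y": -0.055,"z": -0.04,"twist": 3},{"x": -0.04,"y": -0.095,"z": -0.054,"twist": 5},{"x": -0.06,"y": -0.135,"z": -0.054,"twist": 7},{"x": -0.08,"y": -0.175,"z": -0.054,"twist": 9},{"x": -0.095,"y": -0.215,"z": -0.054,"twist": 11},{"x": -0.115,"y": -0.255,"z": -0.054,"twist": 13},{"x": -0.13,"y": -0.295,"z": -0.054,"twist": 15}]}}

```text
time: 8.95
tool_pos: [610.0, -20.6, 188.4]
tcp_rot: [3.142, -0.002, 2.942]
contact_force: [0.5, 0.3, -2.0]
grip_width: 59.0
finger_force: 30.0
```

```bash
python3 -c "
from h import *
played(-.13,-.295,-.054,15)
need(*loc(FORM,(125,0)),190,np.pi+np.radians(-13.6))"
```

```text
cmd [609.739 -18.924 190.041   2.944] meas [610.  -20.6 188.4] [ 3.142e+00 -2.000e-03  2.942e+00] t 8.95 F [ 0.5  0.3 -2. ] w 59.0 gf 30.0
need x -0.0509 y -0.0626 z 0.0000 twist 2.25
```

>>> {"fn": "play_rows", "kwargs": {"commands": [{"x": -0.02,"y": -0.025,"z": 0,"twist": 1},{"x": -0.035,"y": -0.045,"z": 0,"twist": 2},{"x": -0.046,"y": -0.057,"z": 0,"twist": 2.25},{"x": -0.0509,"y": -0.0626,"z": 0,"twist": 2.25},{"x": -0.0509,"y": -0.0626,"z": 0,"twist": 2.25},{"x": -0.0509,"y": -0.0626,"z": 0,"twist": 2.25},{"x": -0.0509,"y": -0.0626,"z": 0,"twist": 2.25},{"x": -0.0509,"y": -0.0626,"z": 0,"twist": 2.25}]}}

```text
time: 9.75
tool_pos: [647.1, -89.4, 190.2]
tcp_rot: [3.141, -0.0, 2.905]
contact_force: [-0.2, 0.5, -1.7]
grip_width: 58.8
finger_force: 30.0
```

```bash
python3 -c "
from h import *
played(-.0509,-.0626,0,2.25)
c=bot.capture('wrist'); cv2.imwrite('pics/w6.png',cv2.resize(c['pixels'][:,:,::-1],(800,600),interpolation=cv2.INTER_CUBIC)); print(c['eye'],c['rotation'])
m=[[x*95,y*52,18] for x in(1,-1) for y in (1,-1)]
print(proj(c,[[*loc(FORM,q),q[2]] for q in m]).round(1))
"
```

```text
cmd [647.329 -90.314 190.041   2.904] meas [647.1 -89.4 190.2] [ 3.141 -0.     2.905] t 9.75 F [-0.2  0.5 -1.7] w 58.8 gf 30.0
[565.8169073  -71.50693    322.92912792] [ 2.83123909e+00 -5.83844321e-04  1.33350656e+00]
[[311.7 150. ]
 [197.5 150. ]
 [321.  -87.9]
 [188.5 -88. ]]
```

View pics/w6.png

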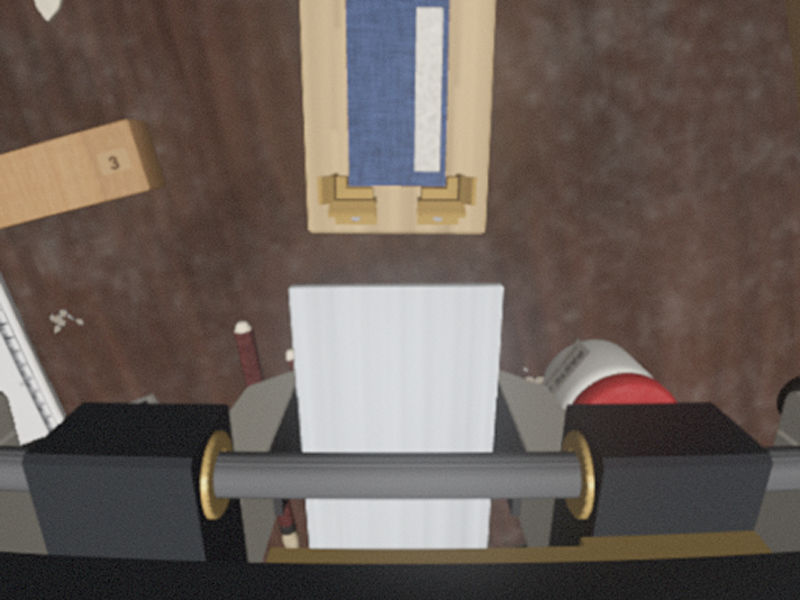

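The form's far base edge is at (308,233)–(487,233), with the brass corners inside it. The plate's front edge runs from (289,286) to (503,286), parallel to the form.

```bash
python3 -c "
from h import *
c=bot.capture('wrist'); p=st(); a=p[3]
f=lambda q,z:(lambda d:np.c_[d@[np.cos(a),np.sin(a)],d@[np.sin(a),-np.cos(a)]])(unproj(c,(np.array(q,float)+.5)/1.5625-.5,z)[:,:2]-p[:2]).round(1)
print('form end',f([[308,233],[487,233]],18)); print('plate',f([[289,286],[503,286]],182))
print('booklet end',f([[348,185],[446,186]],34)); print('sides base',f([[301,2],[496,2]],18))
need(*loc(FORM,(-25.3,0)),110,np.pi+np.radians(-13.6))
"
```

```text
form end [[ 30.9 -52.6]
 [ 30.9  51.6]]
plate [[ 44.4 -30.9]
 [ 44.4  28.5]]
booklet end [[ 59.6 -27.1]
 [ 59.1  25.5]]
sides base [[153.6 -51.1]
 [153.6  51.1]]
need x 0.1503 y 0.0000 z 0.0800 twist 0.00
```

>>> {"fn": "play_rows", "kwargs": {"commands": [{"x": 0.025,"y": 0.0004,"z": 0.01,"twist": 0},{"x": 0.06,"y": 0.0004,"z": 0.025,"twist": 0},{"x": 0.095,"y": 0.0004,"z": 0.045,"twist": 0},{"x": 0.125,"y": 0.0004,"z": 0.065,"twist": 0},{"x": 0.143,"y": 0.0004,"z": 0.08,"twist": 0},{"x": 0.151,"y": 0.0004,"z": 0.095,"twist": 0},{"x": 0.151,"y": 0.0004,"z": 0.105,"twist": 0},{"x": 0.151,"y": 0.0004,"z": 0.112,"twist": 0}]}}

```text
time: 10.65
tool_pos: [501.2, -54.4, 77.8]
tcp_rot: [3.142, 0.001, 2.905]
contact_force: [0.4, -0.1, -0.5]
grip_width: 59.1
finger_force: 30.0
```

```bash
python3 -c "
from h import *
played(.151,.0004,.112,0)
c=bot.capture('wrist'); cv2.imwrite('pics/w7.png',cv2.resize(c['pixels'][:,:,::-1],(800,600),interpolation=cv2.INTER_CUBIC))
"
```

```text
cmd [500.654 -54.429  78.041   2.904] meas [501.2 -54.4  77.8] [3.142e+00 1.000e-03 2.905e+00] t 10.65 F [ 0.4 -0.1 -0.5] w 59.1 gf 30.0
```

View pics/w7.png

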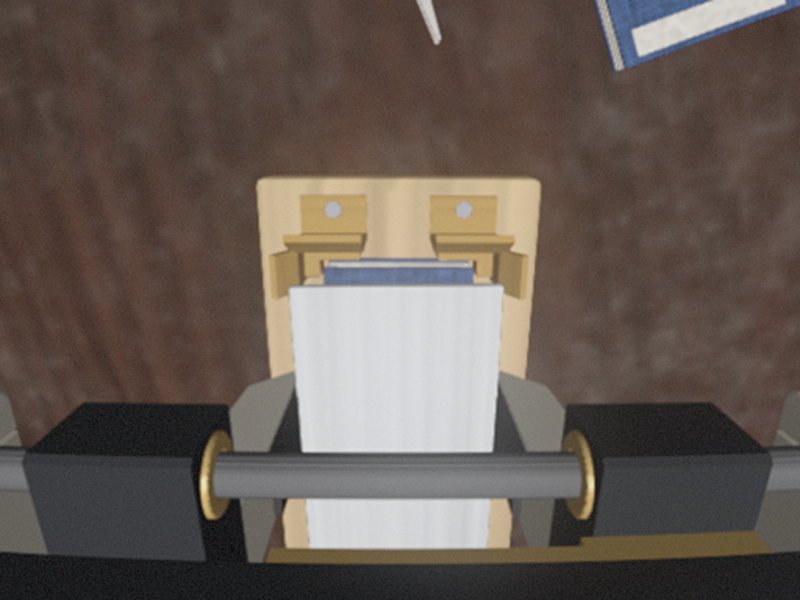

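That makes 11 pictures viewed, one over the limit of 10, so I'll work from numbers only from here. This view shows the form's near edge at (258,178)–(540,178), the corner flares at cols 270–527 and the plate's front edge at (290,286)–(502,286).

```bash
python3 -c "
from h import *
c=bot.capture('wrist'); p=st(); a=p[3]
f=lambda q,z:(lambda d:np.c_[d@[np.cos(a),np.sin(a)],d@[np.sin(a),-np.cos(a)]])(unproj(c,(np.array(q,float)+.5)/1.5625-.5,z)[:,:2]-p[:2]).round(1)
print('form end',f([[258,178],[540,178]],18)); print('plate',f([[290,286],[502,286]],70))
print('flare tops y',f([[271,265],[527,265]],51)); print('booklet end',f([[328,260],[474,260]],34)); print('end angle top',f([[284,237],[515,237]],51))
"
```

```text
form end [[ 69.8 -51.1]
 [ 69.7  49.5]]
plate [[ 44.2 -31. ]
 [ 44.1  27.3]]
flare tops y [[ 45.7 -40.5]
 [ 45.6  38.7]]
booklet end [[ 43.4 -25. ]
 [ 43.3  24.7]]
end angle top [[ 54.4 -35.9]
 [ 54.3  34.4]]
```

>>> {"fn": "play_rows", "kwargs": {"commands": [{"x": 0,"y": 0.0006,"z": 0.004,"twist": 0},{"x": 0,"y": 0.0006,"z": 0.009,"twist": 0},{"x": 0,"y": 0.0006,"z": 0.014,"twist": 0},{"x": 0,"y": 0.0006,"z": 0.019,"twist": 0},{"x": 0,"y": 0.0006,"z": 0.023,"twist": 0},{"x": 0,"y": 0.0006,"z": 0.027,"twist": 0},{"x": 0,"y": 0.0006,"z": 0.029,"twist": 0},{"x": 0,"y": 0.0006,"z": 0.031,"twist": 0}]}}

```text
time: 11.55
tool_pos: [500.8, -53.8, 46.8]
tcp_rot: [3.141, 0.0, 2.904]
contact_force: [-0.3, 0.6, -0.9]
grip_width: 59.2
finger_force: 30.0
```

```bash
python3 -c "
from h import *
played(0,.0006,.031,0)
for i in range(2):
  bot.capture('top'); o=bot.get_obs(); print(o['tool_pos'],o['tcp_rot'],o['contact_force'],o['moment'])
"
```

```text
cmd [500.795 -53.846  47.041   2.904] meas [500.8 -53.8  46.8] [3.141 0.    2.904] t 11.55 F [-0.3  0.6 -0.9] w 59.2 gf 30.0
[500.78945653 -53.84301905  46.685181  ] [ 3.14147961e+00 -8.50924483e-05  2.90423713e+00] [ 0.84453849  0.34587324 -0.46199234] [-0.04077584 -0.04530141 -0.00661146]
[500.79519893 -53.81910899  46.87557216] [ 3.14147672e+00 -7.53317189e-05  2.90427526e+00] [-0.43362386  0.2338578  -0.34520364] [0.02612675 0.04159427 0.00282014]
```

>>> {"fn": "play_rows", "kwargs": {"commands": [{"x": 0,"y": 0,"z": 0.0005,"twist": 0},{"x": 0,"y": 0,"z": 0.001,"twist": 0},{"x": 0,"y": 0,"z": 0.001,"twist": 0},{"x": 0,"y": 0,"z": 0.001,"twist": 0},{"x": 0,"y": 0,"z": 0.001,"twist": 0},{"x": 0,"y": 0,"z": 0.001,"twist": 0},{"x": 0,"y": 0,"z": 0.001,"twist": 0},{"x": 0,"y": 0,"z": 0.001,"twist": 0}]}}

```text
time: 12.45
tool_pos: [500.9, -53.9, 46.6]
tcp_rot: [3.142, 0.001, 2.904]
contact_force: [-2.6, 0.2, 5.9]
grip_width: 59.1
finger_force: 30.0
```

>>> {"fn": "play_rows", "kwargs": {"commands": [{"x": 0,"y": 0,"z": 0,"twist": 0},{"x": 0,"y": 0,"z": 0,"twist": 0},{"x": 0,"y": 0,"z": 0,"twist": 0},{"x": 0,"y": 0,"z": 0,"twist": 0},{"x": 0,"y": 0,"z": 0,"twist": 0},{"x": 0,"y": 0,"z": 0,"twist": 0},{"x": 0,"y": 0,"z": 0,"twist": 0},{"x": 0,"y": 0,"z": 0,"twist": 0}], "jaw": 0}}

```text
time: 13.25
tool_pos: [500.8, -53.8, 46.0]
tcp_rot: [3.142, -0.0, 2.904]
contact_force: [-0.1, -0.6, -0.8]
grip_width: 92.1
finger_force: 0.0
```

>>> {"fn": "play_rows", "kwargs": {"commands": [{"x": 0,"y": 0,"z": -0.01,"twist": 0},{"x": 0,"y": 0,"z": -0.03,"twist": 0},{"x": 0,"y": 0,"z": -0.06,"twist": 0},{"x": 0,"y": 0,"z": -0.1,"twist": 0},{"x": 0,"y": 0,"z": -0.12,"twist": 0},{"x": 0,"y": 0,"z": -0.134,"twist": 0},{"x": 0,"y": 0,"z": -0.134,"twist": 0},{"x": 0,"y": 0,"z": -0.134,"twist": 0}]}}

```text
time: 14.05
tool_pos: [500.6, -53.8, 180.1]
tcp_rot: [3.142, 0.0, 2.904]
contact_force: [-0.2, 0.2, 0.2]
grip_width: 92.1
finger_force: 0.0
```

```bash
cat > plate.py <<'E'
from h import *
# bright neutral (aluminium) blob nearest the form in a picture; min-area rectangle
def blob(c,ctr,z,lo=170):
    im=c['pixels'].astype(int); m=((im.min(2)>lo)&(im.max(2)-im.min(2)<30)).astype(np.uint8)
    n,l,s,_=cv2.connectedComponentsWithStats(m); u=np.round(proj(c,[*ctr,z])[0]).astype(int)
    k=l[u[1],u[0]]; print('label',k,'stats',s[k] if k else None)
    if k:
        ct=cv2.findContours((l==k).astype(np.uint8),cv2.RETR_EXTERNAL,cv2.CHAIN_APPROX_NONE)[0][0].astype(float)
        w=unproj(c,ct,z)[:,:2]; r=cv2.minAreaRect(w.astype(np.float32)); print('rect',r)
E
python3 -c "
from h import *; from plate import blob
played(0,0,.001); played(0,0,-.134)
c=bot.capture('wrist'); blob(c,loc(FORM,(-45,0)),38)
c=bot.capture('top'); blob(c,loc(FORM,(40,0)),38)
print('form',FORM)
"
```

```text
cmd [500.795 -53.846  46.041   2.904] meas [500.6 -53.8 180.1] [3.142 0.    2.904] t 14.05 F [-0.2  0.2  0.2] w 92.1 gf 0.0
cmd [500.795 -53.846 180.041   2.904] meas [500.6 -53.8 180.1] [3.142 0.    2.904] t 14.05 F [-0.2  0.2  0.2] w 92.1 gf 0.0
label 14 stats [  217   139    74   150 10355]
rect ((525.473876953125, -61.221675872802734), (60.49528884887695, 139.91957092285156), 76.79518127441406)
label 0 stats None
form (525.8, -60.9, -13.6)
```

The plate is seated: the wrist picture measures 139.9 × 60.5 mm at z = 38, centred within 0.5 mm of the form. Next is the block.

```bash
python3 -c "
from h import *
need(538.1,-271.7,180,np.radians(88.5)); print(bot.get_obs()['joint_positions'])"
```

```text
need x -0.0875 y -0.2030 z 0.0000 twist 77.90
[-2.59450212e-01  3.76193341e-01  1.69028786e+00  1.42758066e-04
  1.07687720e+00 -1.59297616e+00]
```

>>> {"fn": "play_rows", "kwargs": {"commands": [{"x": -0.01,"y": -0.022,"z": 0,"twist": 8},{"x": -0.02,"y": -0.047,"z": 0,"twist": 16},{"x": -0.03,"y": -0.073,"z": 0,"twist": 24},{"x": -0.042,"y": -0.099,"z": 0,"twist": 32},{"x": -0.054,"y": -0.125,"z": 0,"twist": 40},{"x": -0.065,"y": -0.15,"z": 0,"twist": 48},{"x": -0.075,"y": -0.175,"z": 0,"twist": 56},{"x": -0.08,"y": -0.19,"z": 0,"twist": 64}]}}

```text
time: 14.95
tool_pos: [533.6, -259.1, 178.5]
tcp_rot: [-3.14, -0.001, 1.78]
contact_force: [-0.4, -0.3, 0.6]
grip_width: 91.6
finger_force: 0.0
```

```bash
python3 -c "
from h import *
played(-.08,-.19,0,64)
need(538.1,-271.7,180,np.radians(88.5))"
```

```text
cmd [ 533.889 -257.328  180.041    1.787] meas [ 533.6 -259.1  178.5] [-3.14e+00 -1.00e-03  1.78e+00] t 14.95 F [-0.4 -0.3  0.6] w 91.6 gf 0.0
need x -0.0149 y 0.0010 z 0.0000 twist 13.90
```

>>> {"fn": "play_rows", "kwargs": {"commands": [{"x": -0.01,"y": 0.001,"z": 0,"twist": 7},{"x": -0.0149,"y": 0.001,"z": 0,"twist": 13.9},{"x": -0.0149,"y": 0.001,"z": 0,"twist": 13.9},{"x": -0.0149,"y": 0.001,"z": 0,"twist": 13.9},{"x": -0.0149,"y": 0.001,"z": 0,"twist": 13.9},{"x": -0.0149,"y": 0.001,"z": 0,"twist": 13.9},{"x": -0.0149,"y": 0.001,"z": 0,"twist": 13.9},{"x": -0.0149,"y": 0.001,"z": 0,"twist": 13.9}]}}

```text
time: 15.75
tool_pos: [538.1, -271.5, 180.1]
tcp_rot: [3.141, -0.0, 1.545]
contact_force: [0.0, -0.1, -0.1]
grip_width: 91.8
finger_force: 0.0
```

```bash
cat > blk.py <<'E'
from h import *
def blk(c,ctr,z):
    u=np.round(proj(c,[*ctr,z])[0]).astype(int); im=c['pixels'].astype(int); print('colour',im[u[1],u[0]])
    m=((im[...,0]>130)&(im[...,0]-im[...,2]>45)).astype(np.uint8)
    m=cv2.morphologyEx(m,cv2.MORPH_CLOSE,np.ones((9,9)))
    n,l,s,_=cv2.connectedComponentsWithStats(m); k=l[u[1],u[0]]; print('k',k,s[k])
    if k:
        ct=cv2.findContours((l==k).astype(np.uint8),cv2.RETR_EXTERNAL,cv2.CHAIN_APPROX_NONE)[0][0].astype(float)
        print('rect',cv2.minAreaRect(unproj(c,ct,z)[:,:2].astype(np.float32)))
E
python3 -c "
from h import *; from blk import blk
played(-.0149,.001,0,13.9)
blk(bot.capture('wrist'),(538,-262),25)"
```

```text
cmd [ 538.066 -271.665  180.041    1.545] meas [ 538.1 -271.5  180.1] [ 3.141 -0.     1.545] t 15.75 F [ 0.  -0.1 -0.1] w 91.8 gf 0.0
colour [189 153 113]
k 2 [ 215  117   63  130 5978]
rect ((529.541748046875, -271.71551513671875), (118.62500762939453, 55.37289810180664), 88.42107391357422)
```

```bash
python3 -c "
from h import *
c=bot.capture('wrist'); im=c['pixels'].astype(int)
for r in (125,150,180,210,240): 
  m=(im[r,:,0]>130)&(im[r,:,0]-im[r,:,2]>45); x=np.where(m[200:300])[0]+200; print(r,x.min(),x.max(),len(x),im[r,210:290:6].tolist())
print(proj(c,[[x,y,25] for x in(518.1,558.1) for y in(-212,-331)]))
"
```

```text
125 230 277 48 [[90, 69, 58], [89, 68, 56], [87, 69, 59], [92, 76, 64], [180, 146, 108], [182, 149, 110], [186, 153, 118], [186, 157, 120], [188, 160, 124], [184, 149, 111], [186, 152, 114], [174, 141, 104], [103, 82, 69], [99, 77, 66]]
150 231 276 46 [[83, 65, 58], [82, 63, 52], [80, 60, 48], [84, 66, 54], [180, 144, 108], [179, 144, 109], [181, 147, 110], [184, 149, 112], [180, 145, 107], [184, 152, 113], [177, 143, 104], [150, 118, 88], [94, 77, 68], [89, 70, 58]]
180 231 276 46 [[82, 65, 58], [85, 69, 58], [86, 68, 57], [86, 70, 59], [190, 157, 117], [192, 156, 118], [190, 156, 117], [188, 153, 114], [188, 152, 111], [192, 155, 117], [191, 157, 117], [135, 106, 84], [90, 74, 60], [91, 74, 66]]
210 232 275 44 [[83, 65, 56], [87, 70, 62], [93, 80, 67], [96, 76, 65], [190, 155, 115], [189, 153, 115], [189, 153, 114], [189, 156, 116], [189, 154, 115], [190, 155, 116], [191, 156, 117], [108, 88, 71], [100, 84, 74], [106, 91, 83]]
240 232 274 43 [[91, 76, 71], [93, 77, 70], [94, 78, 71], [93, 81, 71], [188, 153, 117], [188, 154, 117], [185, 152, 116], [186, 153, 117], [188, 155, 119], [186, 152, 117], [189, 153, 119], [108, 91, 86], [102, 87, 80], [108, 90, 81]]
[[228.58020327 116.82207487]
 [234.78813747 246.20675215]
 [276.49757948 115.51461182]
 [277.33919238 245.16923568]]
```

Row profiles (cols 231–276) put the block on the predicted pose; the extra width was a crumb next to it. I'll descend and grip.

>>> {"fn": "play_rows", "kwargs": {"commands": [{"x": 0,"y": 0,"z": 0.03,"twist": 0},{"x": 0,"y": 0,"z": 0.065,"twist": 0},{"x": 0,"y": 0,"z": 0.1,"twist": 0},{"x": 0,"y": 0,"z": 0.125,"twist": 0},{"x": 0,"y": 0,"z": 0.138,"twist": 0},{"x": 0,"y": 0,"z": 0.146,"twist": 0},{"x": 0,"y": 0,"z": 0.151,"twist": 0},{"x": 0,"y": 0,"z": 0.151,"twist": 0}]}}

```text
time: 16.65
tool_pos: [538.4, -271.9, 29.4]
tcp_rot: [3.141, 0.0, 1.545]
contact_force: [0.8, 0.3, 0.7]
grip_width: 91.9
finger_force: 0.0
```

>>> {"fn": "play_rows", "kwargs": {"commands": [{"x": 0,"y": 0,"z": 0,"twist": 0},{"x": 0,"y": 0,"z": 0,"twist": 0},{"x": 0,"y": 0,"z": 0,"twist": 0},{"x": 0,"y": 0,"z": 0,"twist": 0},{"x": 0,"y": 0,"z": 0,"twist": 0},{"x": 0,"y": 0,"z": 0,"twist": 0},{"x": 0,"y": 0,"z": 0,"twist": 0},{"x": 0,"y": 0,"z": 0,"twist": 0}], "jaw": 1}}

```text
time: 17.45
tool_pos: [538.1, -271.6, 29.0]
tcp_rot: [3.142, -0.0, 1.545]
contact_force: [1.1, -0.1, -0.6]
grip_width: 40.1
finger_force: 30.0
```

>>> {"fn": "play_rows", "kwargs": {"commands": [{"x": 0,"y": 0,"z": 0,"twist": 0},{"x": 0,"y": 0,"z": 0,"twist": 0},{"x": 0,"y": 0,"z": -0.01,"twist": 0},{"x": 0,"y": 0,"z": -0.03,"twist": 0},{"x": 0,"y": 0,"z": -0.06,"twist": 0},{"x": 0,"y": 0,"z": -0.09,"twist": 0},{"x": 0,"y": 0,"z": -0.115,"twist": 0},{"x": 0,"y": 0,"z": -0.13,"twist": 0}]}}

```text
time: 18.25
tool_pos: [538.7, -272.0, 162.1]
tcp_rot: [3.139, 0.002, 1.545]
contact_force: [0.5, 0.5, -0.7]
grip_width: 39.8
finger_force: 30.0
```

```bash
python3 -c "
from h import *
played(0,0,.151); played(0,0,-.13)
c=bot.capture('wrist'); im=c['pixels'].astype(int)
col=im[:,254]; m=(col[:,0]>130)&(col[:,0]-col[:,2]>45); print(np.where(m)[0][:1],m.sum())
for r in (160,190,220): x=np.where((im[r,:,0]>130)&(im[r,:,0]-im[r,:,2]>45))[0]; x=x[(x>180)&(x<330)]; print(r,x.min() if len(x) else 0,x.max() if len(x) else 0)
need(*loc((525.6,-61.1,-13.4),(0,0)),180,np.pi+np.radians(-13.4))"
```

```text
cmd [ 538.066 -271.665   29.041    1.545] meas [ 538.7 -272.   162.1] [3.139e+00 2.000e-03 1.545e+00] t 18.25 F [ 0.5  0.5 -0.7] w 39.8 gf 30.0
cmd [ 538.066 -271.665  159.041    1.545] meas [ 538.7 -272.   162.1] [3.139e+00 2.000e-03 1.545e+00] t 18.25 F [ 0.5  0.5 -0.7] w 39.8 gf 30.0
[139] 192
160 206 302
190 207 301
220 182 323
need x 0.2102 y -0.0180 z -0.0210 twist -78.10
```

```bash
python3 -c "
from h import *
c=bot.capture('wrist'); p=st(); a=p[3]
d=unproj(c,[[254,138.5],[205.5,160],[302.5,160]],155)[:,:2]-p[:2]; print(np.c_[d@[np.cos(a),np.sin(a)],d@[np.sin(a),-np.cos(a)]].round(1))"
```

```text
[[ 60.7   1. ]
 [ 51.6 -19.6]
 [ 51.5  21.7]]
```

>>> {"fn": "play_rows", "kwargs": {"commands": [{"x": 0.02,"y": -0.001,"z": -0.008,"twist": -8},{"x": 0.045,"y": -0.003,"z": -0.014,"twist": -16},{"x": 0.07,"y": -0.005,"z": -0.021,"twist": -24},{"x": 0.095,"y": -0.007,"z": -0.021,"twist": -32},{"x": 0.12,"y": -0.01,"z": -0.021,"twist": -40},{"x": 0.145,"y": -0.012,"z": -0.021,"twist": -48},{"x": 0.17,"y": -0.015,"z": -0.021,"twist": -56},{"x": 0.19,"y": -0.017,"z": -0.021,"twist": -64}]}}

```text
time: 19.15
tool_pos: [525.2, -79.8, 179.1]
tcp_rot: [-3.141, -0.002, 2.668]
contact_force: [0.8, -0.3, -1.2]
grip_width: 39.6
finger_force: 30.0
```

```bash
python3 -c "
from h import *
played(.19,-.017,-.021,-64)
need(*loc((525.6,-61.1,-13.4),(0,0)),90,np.pi+np.radians(-13.4))"
```

```text
cmd [526.033 -81.286 180.041   2.662] meas [525.2 -79.8 179.1] [-3.141e+00 -2.000e-03  2.668e+00] t 19.15 F [ 0.8 -0.3 -1.2] w 39.6 gf 30.0
need x 0.0097 y 0.0177 z 0.0900 twist -14.10
```

>>> {"fn": "play_rows", "kwargs": {"commands": [{"x": 0.006,"y": 0.01,"z": 0,"twist": -7},{"x": 0.0092,"y": 0.0177,"z": 0.005,"twist": -14.1},{"x": 0.0092,"y": 0.0177,"z": 0.025,"twist": -14.1},{"x": 0.0092,"y": 0.0177,"z": 0.05,"twist": -14.1},{"x": 0.0092,"y": 0.0177,"z": 0.075,"twist": -14.1},{"x": 0.0092,"y": 0.0177,"z": 0.09,"twist": -14.1},{"x": 0.0092,"y": 0.0177,"z": 0.1,"twist": -14.1},{"x": 0.0092,"y": 0.0177,"z": 0.106,"twist": -14.1}]}}

```text
time: 19.95
tool_pos: [525.5, -61.2, 72.8]
tcp_rot: [3.141, -0.002, 2.908]
contact_force: [0.6, 0.4, -0.8]
grip_width: 40.1
finger_force: 30.0
```

```bash
python3 -c "
from h import *
played(.0092,.0177,.106,-14.1)
need(*loc((525.6,-61.1,-13.4),(0,0)),67.5,np.pi+np.radians(-13.4))"
```

```text
cmd [526.044 -61.338  74.041   2.908] meas [525.5 -61.2  72.8] [ 3.141e+00 -2.000e-03  2.908e+00] t 19.95 F [ 0.6  0.4 -0.8] w 40.1 gf 30.0
need x 0.0005 y 0.0001 z 0.0065 twist 0.00
```

>>> {"fn": "play_rows", "kwargs": {"commands": [{"x": 0,"y": 0,"z": 0.002,"twist": 0},{"x": 0,"y": 0,"z": 0.004,"twist": 0},{"x": 0,"y": 0,"z": 0.0055,"twist": 0},{"x": 0,"y": 0,"z": 0.0065,"twist": 0},{"x": 0,"y": 0,"z": 0.007,"twist": 0},{"x": 0,"y": 0,"z": 0.0072,"twist": 0},{"x": 0,"y": 0,"z": 0.0072,"twist": 0},{"x": 0,"y": 0,"z": 0.0072,"twist": 0}]}}

```text
time: 20.75
tool_pos: [526.1, -61.3, 67.0]
tcp_rot: [3.141, 0.0, 2.908]
contact_force: [0.8, 0.2, -0.5]
grip_width: 39.6
finger_force: 30.0
```

```bash
python3 -c "
from h import *
played(0,0,.0072)
for i in range(2):
  bot.capture('top'); o=bot.get_obs(); print(o['tool_pos'],o['contact_force'])"
```

```text
cmd [526.044 -61.338  66.841   2.908] meas [526.1 -61.3  67. ] [3.141 0.    2.908] t 20.75 F [ 0.8  0.2 -0.5] w 39.6 gf 30.0
[526.14243991 -61.33577106  66.96626501] [ 0.42467185  0.18254936 -0.41713008]
[526.13847328 -61.3452667   66.95336676] [-0.55674439 -0.42972554 -0.11090847]
```

Not quite in contact yet, so I'll lower in small steps.

>>> {"fn": "play_rows", "kwargs": {"commands": [{"x": 0,"y": 0,"z": 0.0003,"twist": 0},{"x": 0,"y": 0,"z": 0.0006,"twist": 0},{"x": 0,"y": 0,"z": 0.0008,"twist": 0},{"x": 0,"y": 0,"z": 0.0008,"twist": 0},{"x": 0,"y": 0,"z": 0.0008,"twist": 0},{"x": 0,"y": 0,"z": 0.0008,"twist": 0},{"x": 0,"y": 0,"z": 0.0008,"twist": 0},{"x": 0,"y": 0,"z": 0.0008,"twist": 0}]}}

```text
time: 21.65
tool_pos: [526.2, -61.4, 66.9]
tcp_rot: [3.142, 0.001, 2.908]
contact_force: [-3.1, 0.3, 8.3]
grip_width: 39.8
finger_force: 30.0
```

Contact (8 N). Release and rise.

>>> {"fn": "play_rows", "kwargs": {"commands": [{"x": 0,"y": 0,"z": 0,"twist": 0},{"x": 0,"y": 0,"z": 0,"twist": 0},{"x": 0,"y": 0,"z": 0,"twist": 0},{"x": 0,"y": 0,"z": 0,"twist": 0},{"x": 0,"y": 0,"z": 0,"twist": 0},{"x": 0,"y": 0,"z": 0,"twist": 0},{"x": 0,"y": 0,"z": 0,"twist": 0},{"x": 0,"y": 0,"z": 0,"twist": 0}], "jaw": 0}}

```text
time: 22.45
tool_pos: [526.0, -61.3, 66.0]
tcp_rot: [3.141, -0.0, 2.908]
contact_force: [0.5, -0.6, -0.3]
grip_width: 91.7
finger_force: 0.0
```

>>> {"fn": "play_rows", "kwargs": {"commands": [{"x": 0,"y": 0,"z": -0.01,"twist": 0},{"x": 0,"y": 0,"z": -0.03,"twist": 0},{"x": 0,"y": 0,"z": -0.06,"twist": 0},{"x": 0,"y": 0,"z": -0.1,"twist": 0},{"x": 0,"y": 0,"z": -0.12,"twist": 0},{"x": 0,"y": 0,"z": -0.134,"twist": 0},{"x": 0,"y": 0,"z": -0.134,"twist": 0},{"x": 0,"y": 0,"z": -0.134,"twist": 0}]}}

```text
time: 23.25
tool_pos: [525.9, -61.3, 200.1]
tcp_rot: [3.141, 0.0, 2.908]
contact_force: [0.6, 0.8, -0.0]
grip_width: 91.8
finger_force: 0.0
```

```bash
python3 -c "
from h import *
played(0,0,.0008); played(0,0,-.134)
c=bot.capture('wrist'); im=c['pixels'].astype(int)
wood=((im[...,0]>120)&(im[...,0]-im[...,2]>45)).astype(np.uint8); alu=((im.min(2)>150)&(im.max(2)-im.min(2)<35)).astype(np.uint8)
for nm,m,ctr,z in(('block',wood,(526,-61),63),('alu+y',alu,loc(FORM,(0,25)),38),('alu-y',alu,loc(FORM,(0,-25)),38)):
  n,l,s,_=cv2.connectedComponentsWithStats(m); u=np.round(proj(c,[*ctr,z])[0]).astype(int); k=l[u[1],u[0]]; print(nm,u,k,s[k],im[u[1],u[0]])
  if k: print(cv2.minAreaRect(unproj(c,np.argwhere(l==k)[:,::-1].astype(float),z)[:,:2].astype(np.float32)))
"
```

```text
cmd [526.044 -61.338  66.041   2.908] meas [525.9 -61.3 200.1] [3.141 0.    2.908] t 23.25 F [ 0.6  0.8 -0. ] w 91.8 gf 0.0
cmd [526.044 -61.338 200.041   2.908] meas [525.9 -61.3 200.1] [3.141 0.    2.908] t 23.25 F [ 0.6  0.8 -0. ] w 91.8 gf 0.0
block [256 192] 2 [  198    74   117   197 16934] [214 180 140]
((515.9041137695312, -59.740089416503906), (89.45269775390625, 167.5710906982422), 76.14330291748047)
alu+y [284 184] 13 [ 220  105   71  150 3642] [234 234 237]
((525.9823608398438, -61.316871643066406), (60.675228118896484, 140.185791015625), 76.82605743408203)
alu-y [228 184] 13 [ 220  105   71  150 3642] [231 233 234]
((525.9823608398438, -61.316871643066406), (60.675228118896484, 140.185791015625), 76.82605743408203)
```

```bash
python3 -c "
from h import *
c=bot.capture('wrist'); im=c['pixels'].astype(int)
q=np.array([[*loc((526,-61.3,-13.2),(x,y)),38] for x,y in((68,28),(68,-28),(-68,-28),(-68,28))])
M=np.zeros(im.shape[:2],np.uint8); cv2.fillConvexPoly(M,np.round(proj(c,q)).astype(np.int32),1)
m=((im[...,0]-im[...,2]>45)&(M>0)).astype(np.uint8)
n,l,s,_=cv2.connectedComponentsWithStats(m); k=1+s[1:,4].argmax()
print(s[k],cv2.minAreaRect(unproj(c,np.argwhere(l==k)[:,::-1].astype(float),63)[:,:2].astype(np.float32)))
"
```

```text
[ 230  119   49  135 6251] ((522.8935546875, -62.30084991455078), (38.550235748291016, 116.234130859375), 76.5575180053711)
```

```bash
python3 -c "
from plant import bot
print(bot.close_job())"
```

```text
the job is handed in; nothing more can be done
None
```

The longer plate lies flat on the booklet inside the four corners with the beech block lengthwise along its middle (within about 3 mm), handed in at about 23 s; the short plate and jar were left alone but not re-measured at the end, and I viewed 11 pictures, one over the limit of 10.

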